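Zero the cable-measuring winder and seat its keyed drive shaft

ROBOT

A 7-joint arm with a two-finger parallel gripper is mounted at the origin on the work surface. World frame = base frame: x ahead of the robot, y to its left, z up, the work surface at z = 0. Lengths are in m, angles in rad, forces in N, time in s.
With the tool pointing down it reaches from about 0.425 to 0.825 m from the base axis. Payload 3.6 kg.
Tool frame: the origin (TCP) lies on the mounting face of the last link; the fingertips stand 186 mm ahead of it and the grasp point (between the pads) lies 167 mm ahead of it; z points along the fingers, y is the direction in which the jaws open and shut (so a half turn about z gives the same grasp; the last joint's range is limited). The gripper opens to 93 mm and grips with 3 to 60 N. Pads are 15 mm wide; open, the fingers measure 128 mm over their backs; the gripper's body (75 mm by 188 mm) begins 65 mm behind the grasp point.
Start: joints at [1.224, 0.615, -0.013, 1.423, 0.008, 1.103, -0.04], TCP at [0.204, -0.617, 0.405] pointing down, gripper open.
Joint ranges: [-3.12, 3.12], [-0.3, 2.06], [-1.34, 1.32], [0.26, 2.42], [-1.36, 4.5], [0.01, 1.98], [-2.84, 2.84]. Speed limits (rad/s): [2.79, 2.79, 3.14, 3.14, 3.14, 3.14, 3.14].

INTERFACE

Orientations are given as a unit quaternion [w, x, y, z].
In Python, from rig import manip gives the robot as it stands.
- The arm moves only by the tool jog_arm, never from a script. Its arguments are lists of equal length, an entry for each row: "grip": the opening, from -1 (shut) to 1 (fully open); "slide": the shift along the tool's x, y, z in units of 30 mm (1.0 is 30 mm), a list of three; "dr": the turn, a rotation vector about the tool's x, y, z in units of 8 degrees (1.0 is 8 degrees), a list of three. A call has 1 to 12 rows; each row is the pose to reach, as a shift and turn from the pose commanded when the call began, along the tool's axes at that moment; what a row does not reach only later rows make up. A row lasts 1/8 s, in which the tool goes at most 62.5 mm and 10.7 degrees, less where a joint would pass 70% of its speed; a pose out of reach is approached as far as the arm can. A call with a gripper value outside its range is refused whole. The fingers move at their own pace and stop on an object; "grip_force" is the grip in N (left out, the last holds). Time passes only in rows, so rows that repeat a pose let the fingers close. It gives the time, the measured TCP pose, the force and the opening at its end, in the units of the state.
- manip.sense(): the state, without advancing time (a new reading comes with each control period).
- manip.snapshot(name): name is "scene" or "top"; returns a dict with "img" (384x512x3 uint8, red, green, blue), "range_z" (384x512 float32, m along the optical axis (not along the pixel's ray), 0 where there is no reading), "fx", "fy", "cx", "cy" (pixels), "eye" and "rotation" of the camera in the world. Camera axes: x right, y down, z forward; pixel columns grow to the right and rows downward; lengths in m; the calibration is good to about 2 mm. A picture is of the moment at which its call begins.
- manip.finish_job(): hands the job in, once; it reports no verdict.
Trained networks look in a picture, given as the dict that the camera call returned (one of the last four; its "shot" number tells which), for a name from the list of things; names that differ only in an ending like _2 or _b are one class to them, and where a whole thing is asked for, a point or a joint stands for the part that bears it (a point fixed in the world has none). Each returns a list of dicts, best first, with "p" (0 to 1); they miss things now and then, are a little off and sometimes report something else, mostly with a low value. They report only what shows in the picture. A call takes as long as a camera call. They do not tell look-alikes from the thing itself.
- manip.cut_out(picture, target): "mask" (384x512 bool, what is visible of it).
- manip.landmark_of(picture, target): "at" ([x, y, z] in m, in world coordinates, good to about 4 mm: a listed point, or the origin of a listed thing).
The state is a dict: "t": time; "joint_positions": joint angles; "joint_vel": joint speeds; "joint_efforts": joint torques, N m; "eef_pos": TCP position; "eef_rot": TCP orientation; "contact_force": force on the tool from outside, world axes, zero at the start; "moment": the same for the moment, N m; "gripper_width": finger opening in m.
Only numpy, scipy, OpenCV 4.12 (cv2) and the standard library are available. Lean on these libraries where they do the work, as an engineer would, in place of code of your own. Each camera call takes 0.05 s, during which the arm holds its last target. There are 200 camera calls.

TASK

Get the cable-measuring winder on the shop counter ready: first swing the sprung reset lever on its counter box all the way to its stop and let it spring back. Then take the square-headed shaft out of its wooden stand, put it upright into the bore of the toothed pulley, turn it until the key slips into the keyway, and push it fully home against the spring in the bore until its collar sits on the hub. Do not let go: finish while still gripping the shaft and holding it pressed home; leave the meter, the blue bin and the carton where they are.

Things in the scene. Friction and masses are not known exactly. Their poses are not given: they have to be found in the camera images.
- winder: Grey winder, fixed: housing 180 x 210 mm (x, y), 28 mm high; origin at the centre of its underside on the counter, z up. On it are the pulley (bore axis at x 0, y -45 mm) and the counter box (100 x 50 mm in x, y, centre x 0, y +72 mm, top 86 mm above the counter) with the reset lever. Turned up to 0.3 rad.
- lever_handle (a point): Centre of the black cross bar (diameter 16 mm, 50 mm long along the winder's y) on top of the reset lever's thin 8 mm rod; it moves with the lever, 70 mm from the pivot. At rest it leans 0.4 rad towards the winder's -x, 152 mm above the counter.
- lever_pivot (a point): Fixed pivot of the reset lever, 88 mm above the counter; hinge axis = winder's y. The pivot lugs reach 94 mm above the counter.
- reset_lever (a joint): Angle of the sprung reset lever: 0 at rest (leaning 0.4 rad to the winder's -x), grows as the handle is pushed towards the winder's +x, hard stop at 0.8 rad (then leaning 0.4 rad to +x). The spring asks for about 2 N at the handle at rest and 5 N at the stop and returns the lever to 0 when released.
- pulley: Toothed aluminium pulley, 100 mm in diameter, steel hub boss 51 mm in diameter; axis vertical, does not turn. Origin on the axis, on the housing top; x axis points to the keyway. Bore 22 mm in diameter, 57 mm deep from the hub face; keyway 8 mm wide, reaching 16.5 mm from the axis, as deep. A centred key enters within 0.08 rad of yaw; with the play, up to about 0.2.
- hub_face (a point): Centre of the bore's mouth on the flat top face of the hub boss, 85 mm above the counter, 10 mm above the rest of the pulley; x axis towards the keyway.
- ejector (a joint): Sprung ejector in the bore: 0 at rest with its top 43 mm below the hub face, grows (m) as the shaft presses it down; 0.012 when the shaft's collar is on the hub face. It pushes up with 6 N at the start and 12 N when fully home, enough to lift the released shaft out of its seat again.
- stand: Fixed wooden block 90 x 90 x 64 mm with a vertical through hole 33 mm in diameter at its centre, in which the shaft hangs by its collar; origin at the centre of its underside.
- shaft: Loose upright steel shaft, about 0.35 kg, 105 mm long. Origin on the axis at the lower tip; z up, x towards the key. Shank 20 mm in diameter to z 55 mm, tapered below z 7 mm (13 mm at the tip). Key 6 mm wide, reaching 15 mm from the axis, z 15 to 45 mm. Above: collar and square head (see points).
- shaft_collar (a point): On the shaft's axis at the collar's underside, 55 mm above the lower tip: comes to rest on the hub face. Collar 40 mm in diameter, 6 mm thick, with an 8 mm wide pointer that reaches 32 mm from the axis on the same side as the key.
- shaft_head (a point): On the shaft's axis in the square head, 86 mm above the lower tip: a good height to grip. The head is 24 x 24 mm, faces square to the shaft's x and y, from 61 to 105 mm above the tip.
- meter: Bystander: grey hand-held meter 150 x 75 x 36 mm lying on the far side of the counter; origin at the centre of its underside.
- parts_bin: Bystander: blue open plastic bin 80 x 120 x 50 mm; origin at the centre of its underside.
- carton: Bystander: cardboard carton 80 x 110 x 60 mm; origin at the centre of its underside.
Mind the look-alikes: they are no part of the job. Leave any orange look-alike of the shaft alone.

How it is judged:
On the way, in this order (a step that is already met when the one before it is completed fails the run):
1. the reset lever is swung to its stop (value of joint reset_lever above 0.72 rad), for 0.02 s.
2. the reset lever has sprung back (value of joint reset_lever below 0.08 rad), for 0.1 s.
3. the shaft is held clear of its stand (z of shaft in the frame of stand above 0.064 m and contact force between the fingers and shaft above 2 N), for 0.1 s.
At the end, for the whole second after the job is handed in: The gripper still holds the shaft (over 3 N) pressed home: collar within 3 mm of the hub face, axis within 3 mm of the bore axis, upright within 0.08 rad, key in the keyway (0.25 rad), ejector pressed over 9 mm; reset lever back at rest (below 0.08 rad) (z of shaft_collar in the frame of hub_face below 0.003 m and horizontal distance between shaft_collar and hub_face below 0.003 m and angle between the x axis of shaft and the x axis of pulley, either way round below 0.25 rad and angle between shaft's own z axis and vertical below 0.08 rad and value of joint ejector above 0.009 m and contact force between the fingers and shaft above 3 N and value of joint reset_lever below 0.08 rad); the arm keeps its last pose, push and grip.
It fails at once if a bystander (meter, blue bin, carton) is moved (distance of any of meter, parts_bin, carton from where it was at the start of the episode above 0.03 m).
It also fails if it takes over 58 s, if anything falls off the work surface, if the arm or the gripper's body presses on something with over 40 N, if the wrist force passes 120 N, or if a joint passes its speed limit or range.

## Working session

There is one attempt and no reset: what is moved stays moved. The work goes in short steps, Python scripts to look and compute and a tool call to move; the robot and the scene stay as the last step left them, time stands still between calls to the robot, and variables do not carry over. Pictures are saved under pics/ and viewed, about 8 in all and at most 12, crops included, and the job is handed in when it is done.

Besides the shell and the picture viewer there is one more tool, called as name(argument=value, ...) on one line, values as JSON. jog_arm: Moves the arm, as the interface text tells. Its arguments: {"type":"object","properties":{"grip":{"type":"array","items":{"type":"number"}},"slide":{"type":"array","items":{"type":"array","items":{"type":"number"}}},"dr":{"type":"array","items":{"type":"array","items":{"type":"number"}}},"grip_force":{"type":"number"}},"required":["grip","slide","dr"]}

```bash
ls; mkdir -p pics; cat > h.py <<'E'
import numpy as np, cv2
from rig import manip
from scipy.spatial.transform import Rotation as R
def rot(q): return R.from_quat(np.roll(q,-1)).as_matrix()
def cloud(s):
    v,u=np.mgrid[0:384,0:512]; z=s["range_z"]
    p=np.stack([(u-s["cx"])/s["fx"]*z,(v-s["cy"])/s["fy"]*z,z],-1)
    M=np.array(s["rotation"]); M=M if M.shape==(3,3) else rot(M)
    return p@M.T+np.array(s["eye"])
def save(s,n,box=None,k=1):
    im=s["img"][...,::-1]
    if box: im=im[box[1]:box[3],box[0]:box[2]]
    cv2.imwrite(f"pics/{n}.png",cv2.resize(im,None,fx=k,fy=k,interpolation=cv2.INTER_CUBIC))
E
python3 - <<'E'
from h import *
np.set_printoptions(precision=4,suppress=True)
a=manip.snapshot("scene");b=manip.snapshot("top")
cv2.imwrite("pics/both.png",cv2.resize(np.vstack([a["img"],b["img"]])[...,::-1],(400,600)) )
save(a,"a",k=1.5);save(b,"b",k=1.5)
for s,n in((a,"scene"),(b,"top")):
  print(n,s["eye"],np.array(s["rotation"]).tolist())
  for t in "winder lever_handle lever_pivot pulley hub_face stand shaft shaft_collar shaft_head meter parts_bin carton".split():
    print(t,[(np.array(d["at"]).round(4).tolist(),round(d["p"],2)) for d in manip.landmark_of(s,t)[:3]])
print(manip.sense())
E
```

```text
pics
scene [ 0.9894 -0.2943  0.8567] [-0.2635503607491084, 0.8583684355490413, 0.4225292798265479, -0.12334441167464688]
winder [([0.5784, 0.1926, 0.0032], 0.93)]
lever_handle [([0.5413, 0.2611, 0.1516], 0.7), ([0.5791, 0.193, 0.0002], 0.64)]
lever_pivot [([0.567, 0.2633, 0.0877], 0.76), ([0.5463, -0.151, 0.0091], 0.48)]
pulley [([0.5786, 0.1455, 0.0311], 0.68)]
hub_face [([0.5773, 0.1436, 0.0856], 0.6)]
stand [([0.5446, -0.148, 0.0006], 0.89)]
shaft [([0.5147, -0.0241, 0.0005], 0.76), ([0.5402, -0.1525, 0.0102], 0.66)]
shaft_collar [([0.5132, -0.0228, 0.0555], 0.9), ([0.5387, -0.1469, 0.0644], 0.89)]
shaft_head [([0.537, -0.1505, 0.0952], 0.85), ([0.5114, -0.0245, 0.0849], 0.67)]
meter [([0.7566, 0.0211, 0.0006], 0.89)]
parts_bin [([0.7613, 0.1917, -0.0014], 0.96), ([0.7558, 0.022, 0.0035], 0.47)]
carton [([0.7481, -0.1881, 0.0006], 0.67)]
top [0.5271 0.0099 1.0508] [0.030756059148749546, -0.69778850557551, 0.7146291017152295, -0.03808560481362272]
winder [([0.5745, 0.1917, 0.0002], 0.66)]
lever_handle [([0.545, 0.2617, 0.1516], 0.78)]
lever_pivot [([0.5709, 0.2645, 0.0872], 0.87), 
[... 569 characters left out ...]
, 0.6)]
meter [([0.756, 0.0199, -0.0009], 0.67)]
parts_bin [([0.5734, 0.2623, 0.0887], 0.68), ([0.7622, 0.1955, -0.0013], 0.6)]
carton [([0.7476, -0.1928, 0.0022], 0.62)]
{'t': 1.3, 'joint_positions': array([ 1.2245,  0.6149, -0.0126,  1.4234,  0.0081,  1.1034, -0.0404]), 'joint_vel': array([ 0.0008, -0.0012, -0.0003,  0.0003,  0.0025, -0.0005, -0.0006]), 'joint_efforts': array([ -0.0001, -45.8827,   0.2089, -16.6029,  -0.0612,   0.0133,
         0.    ]), 'eef_pos': array([ 0.2044, -0.617 ,  0.4047]), 'eef_rot': array([-0.    ,  0.9872,  0.1592,  0.    ]), 'contact_force': array([-0.1296,  0.9465, -0.2244]), 'moment': array([-0.    , -0.016 , -0.0025]), 'gripper_width': 0.09319674820613107}
```

View images.

View pics/a.png

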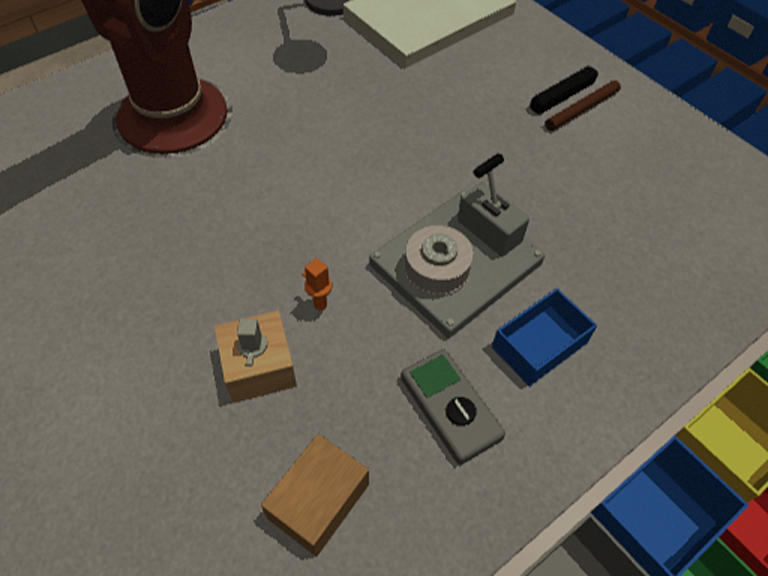

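View pics/b.png

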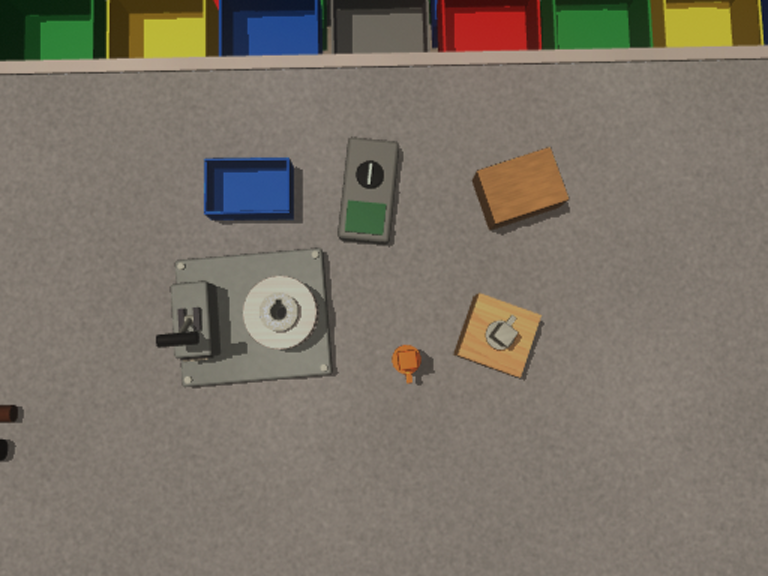

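```bash
python3 - <<'E'
from h import *
np.set_printoptions(precision=4,suppress=True)
b=manip.snapshot("top");a=manip.snapshot("scene")
np.savez("s.npz",P=cloud(b),img=b["img"],Pa=cloud(a),imga=a["img"])
save(b,"c1",(150,170,230,250),5);save(b,"c2",(295,185,375,265),5)
cv2.imwrite("pics/c.png",np.hstack([cv2.imread("pics/c1.png"),cv2.imread("pics/c2.png")]))
for n,P in(("top",cloud(b)),("scene",cloud(a))):
  d=lambda c:np.hypot(P[...,0]-c[0],P[...,1]-c[1])
  z=P[...,2]
  def rect(m):
    q=(P[m][:,:2]*1000).astype(np.float32); return cv2.minAreaRect(q),len(q)
  print(n)
  print("housing",rect((abs(z-.028)<.004)&(d((.578,.193))<.15)))
  print("box",rect((abs(z-.086)<.003)&(d((.57,.263))<.07)&(P[...,1]>.225)))
  print("hub",cv2.minEnclosingCircle((P[(abs(z-.085)<.003)&(d((.58,.1445))<.035)][:,:2]*1000).astype(np.float32)))
  print("pulley",cv2.minEnclosingCircle((P[(abs(z-.075)<.003)&(d((.58,.1445))<.06)][:,:2]*1000).astype(np.float32)))
  print("stand",rect((abs(z-.064)<.0025)&(d((.546,-.152))<.07)))
  m=(abs(z-.114)<.004)&(d((.546,-.152))<.04);print("head",rect(m),np.median(z[m]))
  m=(abs(z-.070)<.003)&(d((.546,-.152))<.04);c=P[m];print("collar",c.mean(0),len(c),np.median(c[:,2]))
  r=np.hypot(*(c[:,:2]-[.545,-.152]).T);f=c[r>.023];print("pointer",f.mean(0),len(f))
  m=(z>.143)&(z<.175)&(d((.545,.262))<.06);print("handle",rect(m),P[m].mean(0),z[m].max())
E
```

```text
top
housing (((605.5851440429688, 191.82183837890625), (236.0465850830078, 209.1573944091797), 3.513763189315796), 4790)
box (((572.883056640625, 261.76531982421875), (99.34304809570312, 50.06999588012695), 4.10399055480957), 765)
hub ((580.1582641601562, 145.5086212158203), 26.1646671295166)
pulley ((580.3912963867188, 145.62106323242188), 49.80316162109375)
stand (((542.855224609375, -151.43614196777344), (90.13374328613281, 90.0115737915039), 68.97199249267578), 1284)
head (((542.77197265625, -151.47230529785156), (24.181377410888672, 24.17246437072754), 51.740421295166016), 146) 0.11279645839855895
collar [ 0.5448 -0.1492  0.0691] 141 0.06872881482956417
pointer [ 0.5509 -0.1584  0.068 ] 30
handle (((545.682373046875, 260.7245178222656), (15.615645408630371, 50.28176498413086), 3.817379951477051), 240) [0.5456 0.2593 0.1573] 0.16251758139951378
scene
housing (((606.2113037109375, 189.9943084716797), (238.82864379882812, 210.83106994628906), 3.3113701343536377), 3026)
box (((572.3838500976562, 261.5110778808594), (98.93024444580078, 52.96688461303711), 1.7600857019424438), 561)
hub ((578.8623046875, 144.87246704101562), 27.540822982788086)
pulley ((579.5619506835938, 145.53250122070312), 50.616241455078125)
stand (((541.2700805664062, -152.25820922851562), (89.70179748535156, 93.09661102294922), 68.7630615234375), 1224)
head (((541.8983154296875, -151.93931579589844), (23.64743423461914, 24.917482376098633), 51.19969940185547), 145) 0.11427015371679694
collar [ 0.5511 -0.1568  0.0698] 160 0.06991425583160854
pointer [ 0.5539 -0.1635  0.0688] 37
handle (((546.1128540039062, 259.024169921875), (15.750213623046875, 50.23722457885742), 2.4047694206237793), 161) [0.5475 0.2565 0.1571] 0.16250097275303765
```

View pics/c.png

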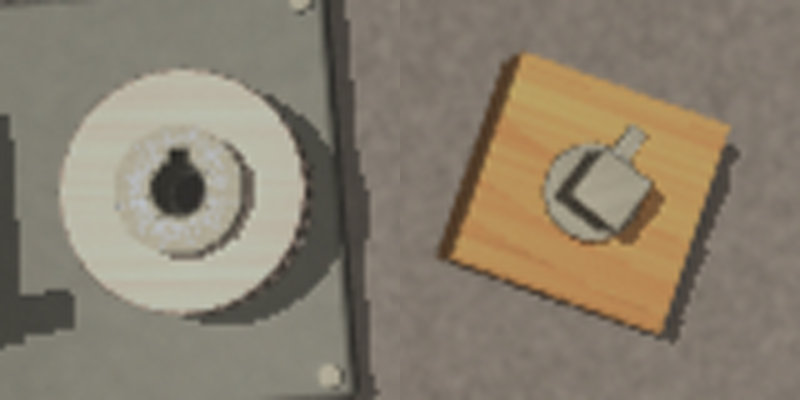

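```bash
cat >> h.py <<'E'
def go(x,y,z,yaw_deg,frm=None):
    "slide/dr from sensed (or given (pos,yaw)) pose to target TCP pose, tool straight down; yaw = world angle of tool x"
    s=manip.sense(); M=rot(s["eef_rot"]); p=np.array(s["eef_pos"])
    T=np.array([[np.cos(a:=np.radians(yaw_deg)),np.sin(a),0],[np.sin(a),-np.cos(a),0],[0,0,-1]])
    print("t",round(s["t"],2),"pos",p.round(4),"yaw",round(np.degrees(np.arctan2(M[1,0],M[0,0])),2),"tilt",np.degrees(np.arccos(-M[2,2])).round(2),"F",np.round(s["contact_force"],1),"w",round(s["gripper_width"],4))
    print(" slide",(M.T@(np.array([x,y,z])-p)/.03).round(2)," dr",(R.from_matrix(M.T@T).as_rotvec(degrees=True)/8).round(2))
E
python3 - <<'E'
from h import *
go(.55,-.2,.405,4);go(.49,.2583,.40,4);go(.49,.2583,.326,4)
d=np.load("s.npz")
for P,im in((d["P"],d["img"]),(d["Pa"],d["imga"])):
  # ray-plane reproject to z=.085 handled by bilinear warp: fit affine-homography from pulley-top/hub pixels
  m=(abs(P[...,2]-.085)<.002)&(np.hypot(P[...,0]-.58,P[...,1]-.1453)<.03)
  v,u=np.nonzero(m);H,_=cv2.findHomography(np.c_[u,v].astype(np.float32),P[m][:,:2].astype(np.float32))
  vv,uu=np.mgrid[0:384,0:512];q=cv2.perspectiveTransform(np.c_[uu.ravel(),vv.ravel()][None].astype(np.float32),H)[0]
  c,_=cv2.minEnclosingCircle((P[m][:,:2]).astype(np.float32))
  g=im.mean(-1).ravel();r=np.hypot(q[:,0]-c[0],q[:,1]-c[1]);th=np.degrees(np.arctan2(q[:,1]-c[1],q[:,0]-c[0]))
  s=(r>.0125)&(r<.0165);w=np.clip(130-g,0,None)*s
  k=s&(abs(th)<50);print(c,"keyway",(w*th)[k].sum()/w[k].sum(),sorted(zip(th[k].round(),g[k].round())))
E
```

```text
t 1.4 pos [ 0.2044 -0.617   0.4047] yaw 18.33 tilt 0.0 F [-0.8  0.1  0.2] w 0.0932
 slide [ 1.531e+01 -9.570e+00 -1.000e-02]  dr [-0.   -0.    1.79]
t 1.4 pos [ 0.2044 -0.617   0.4047] yaw 18.33 tilt 0.0 F [-0.8  0.1  0.2] w 0.0932
 slide [ 18.21 -24.7    0.16]  dr [-0.   -0.    1.79]
t 1.4 pos [ 0.2044 -0.617   0.4047] yaw 18.33 tilt 0.0 F [-0.8  0.1  0.2] w 0.0932
 slide [ 18.21 -24.7    2.63]  dr [-0.   -0.    1.79]
(0.5801666378974915, 0.14549978077411652) keyway 1.2810286659341832 [(np.float32(-46.0), np.float64(162.0)), (np.float32(-46.0), np.float64(169.0)), (np.float32(-40.0), np.float64(171.0)), (np.float32(-36.0), np.float64(172.0)), (np.float32(-33.0), np.float64(168.0)), (np.float32(-29.0), np.float64(166.0)), (np.float32(-22.0), np.float64(161.0)), (np.float32(-19.0), np.float64(162.0)), (np.float32(-14.0), np.float64(86.0)), (np.float32(-12.0), np.float64(87.0)), (np.float32(-6.0), np.float64(52.0)), (np.float32(-5.0), np.float64(53.0)), (np.float32(3.0), np.float64(48.0)), (np.float32(3.0), np.float64(49.0)), (np.float32(10.0), np.float64(48.0)), (np.float32(12.0), np.
[... 398 characters left out ...]
5953064) keyway -2.077556630374844 [(np.float32(-46.0), np.float64(131.0)), (np.float32(-45.0), np.float64(142.0)), (np.float32(-37.0), np.float64(119.0)), (np.float32(-37.0), np.float64(146.0)), (np.float32(-30.0), np.float64(125.0)), (np.float32(-27.0), np.float64(110.0)), (np.float32(-22.0), np.float64(124.0)), (np.float32(-19.0), np.float64(106.0)), (np.float32(-11.0), np.float64(51.0)), (np.float32(-4.0), np.float64(61.0)), (np.float32(3.0), np.float64(34.0)), (np.float32(9.0), np.float64(58.0)), (np.float32(18.0), np.float64(80.0)), (np.float32(23.0), np.float64(131.0)), (np.float32(32.0), np.float64(137.0)), (np.float32(43.0), np.float64(136.0)), (np.float32(44.0), np.float64(160.0))]
```

jog_arm(grip=[-1,-1,-1,-1,-1,-1,-1,-1,-1,-1,-1,-1], grip_force=20, slide=[[15.3,-9.6,0],[15.3,-9.6,0],[15.3,-9.6,0],[15.3,-9.6,0],[15.3,-9.6,0],[15.3,-9.6,0],[15.3,-9.6,0],[18.2,-24.7,0],[18.2,-24.7,0],[18.2,-24.7,0],[18.2,-24.7,0],[18.2,-24.7,0]], dr=[[0,0,1.8],[0,0,1.8],[0,0,1.8],[0,0,1.8],[0,0,1.8],[0,0,1.8],[0,0,1.8],[0,0,1.8],[0,0,1.8],[0,0,1.8],[0,0,1.8],[0,0,1.8]])

```text
t: 2.9
eef_pos: [0.4868, 0.0347, 0.4052]
eef_rot: [-0.0, 0.999, 0.034, 0.001]
contact_force: [0.0, 0.0, -0.1]
gripper_width: 0.0002
```

```bash
python3 - <<'E'
from h import *
go(.49,.2583,.405,4);go(.49,.2583,.326,4)
E
```

```text
t 2.9 pos [0.4868 0.0347 0.4052] yaw 3.92 tilt 0.08 F [ 0.   0.  -0.1] w 0.0002
 slide [ 0.62 -7.43  0.01]  dr [-0.   -0.01 -0.01]
t 2.9 pos [0.4868 0.0347 0.4052] yaw 3.92 tilt 0.08 F [ 0.   0.  -0.1] w 0.0002
 slide [ 0.61 -7.43  2.64]  dr [-0.   -0.01 -0.01]
```

jog_arm(grip=[-1,-1,-1,-1,-1,-1,-1,-1,-1], slide=[[0.6,-7.4,0],[0.6,-7.4,0],[0.6,-7.4,0],[0.6,-7.4,0],[0.6,-7.4,0],[0.6,-7.4,2.6],[0.6,-7.4,2.6],[0.6,-7.4,2.6],[0.6,-7.4,2.6]], dr=[[0,0,0],[0,0,0],[0,0,0],[0,0,0],[0,0,0],[0,0,0],[0,0,0],[0,0,0],[0,0,0]])

```text
t: 4.03
eef_pos: [0.4905, 0.2553, 0.3286]
eef_rot: [-0.001, 0.999, 0.034, 0.002]
contact_force: [-0.1, -0.7, 0.6]
gripper_width: 0.0003
```

```bash
python3 - <<'E'
from h import *
go(.545,.262,.326,4);go(.584,.265,.326,4)
E
```

```text
t 4.03 pos [0.4905 0.2553 0.3286] yaw 3.87 tilt 0.21 F [-0.1 -0.7  0.6] w 0.0003
 slide [ 1.83 -0.1   0.09]  dr [-0.01 -0.02 -0.02]
t 4.03 pos [0.4905 0.2553 0.3286] yaw 3.87 tilt 0.21 F [-0.1 -0.7  0.6] w 0.0003
 slide [ 3.13 -0.11  0.1 ]  dr [-0.01 -0.02 -0.02]
```

jog_arm(grip=[-1,-1,-1,-1,-1,-1], slide=[[1.0,-0.1,0.1],[1.5,-0.1,0.1],[2.0,-0.1,0.1],[2.5,-0.1,0.1],[2.8,-0.1,0.1],[2.8,-0.1,0.1]], dr=[[0,0,0],[0,0,0],[0,0,0],[0,0,0],[0,0,0],[0,0,0]])

```text
t: 4.78
eef_pos: [0.573, 0.2644, 0.3248]
eef_rot: [-0.0, 0.999, 0.034, -0.0]
contact_force: [-4.0, 0.3, 4.1]
gripper_width: 0.0007
```

```bash
python3 - <<'E'
from h import *
go(.49,.2583,.326,4)
s=manip.snapshot("scene");P=cloud(s);z=P[...,2]
save(s,"l",(240,70,440,220),4)
m=(z>.1)&(z<.175)&(abs(P[...,1]-.26)<.04)&(abs(P[...,0]-.58)<.06);print(P[m].mean(0))
print(manip.landmark_of(s,"lever_handle"))
E
```

```text
t 4.78 pos [0.573  0.2644 0.3248] yaw 3.92 tilt 0.05 F [-4.   0.3  4.1] w 0.0007
 slide [-2.78  0.01 -0.04]  dr [-0.01  0.   -0.01]
[0.58568728 0.2583387  0.15741193]
[{'at': [0.5892, 0.2624, 0.1563], 'p': 0.71}, {'at': [0.5432, -0.1472, 0.0038], 'p': 0.18}]
```

View pics/l.png

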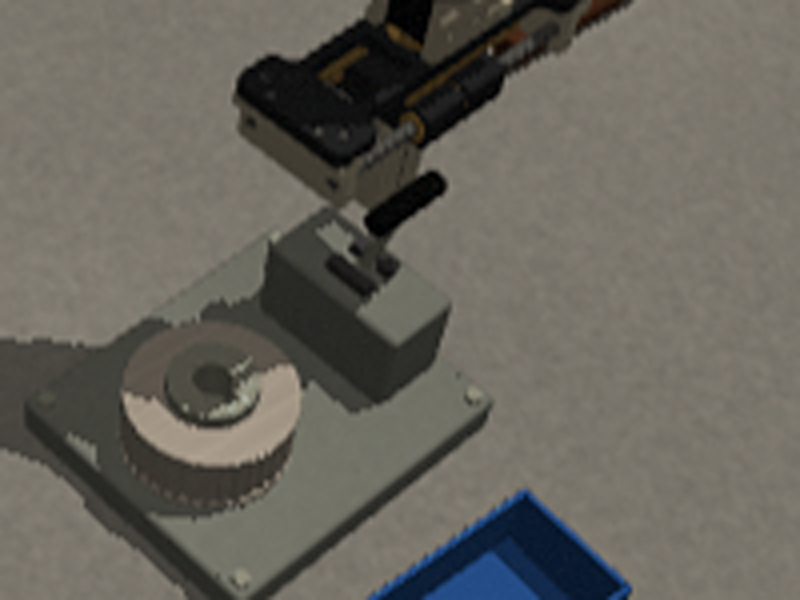

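jog_arm(grip=[-1,-1,-1,-1], slide=[[0.3,0,0],[0.4,0,0],[0.5,0,0],[0.5,0,0]], dr=[[0,0,0],[0,0,0],[0,0,0],[0,0,0]])

```text
t: 5.38
eef_pos: [0.5843, 0.2655, 0.3223]
eef_rot: [0.001, 0.999, 0.035, -0.007]
contact_force: [-10.9, -1.9, 4.7]
gripper_width: 0.0006
```

```bash
python3 - <<'E'
from h import *
go(.49,.2583,.326,4)
s=manip.snapshot("scene")
print(manip.landmark_of(s,"lever_handle"))
E
```

```text
t 5.38 pos [0.5843 0.2655 0.3223] yaw 4.01 tilt 0.83 F [-10.9  -1.9   4.7] w 0.0006
 slide [-3.15  0.02 -0.08]  dr [0.02 0.1  0.  ]
[{'at': [0.5993, 0.2597, 0.1514], 'p': 0.63}]
```

jog_arm(grip=[-1,-1,-1,-1,-1,1,1,1,1,1,1,1], slide=[[-1.6,0,0],[-3.3,0,0],[-3.3,0,0],[-3.3,0,-2],[-3.3,0,-3.3],[-2.5,13.8,-3.0],[-2.5,13.8,-3.0],[-2.5,13.8,-3.0],[-2.5,13.8,-3.0],[-2.5,13.8,-3.0],[-2.5,13.8,-3.0],[-2.5,13.8,-3.0]], dr=[[0,0,0],[0,0,0],[0,0,0],[0,0,0],[0,0,0],[0,0,0],[0,0,-1],[0,0,-2],[0,0,-3],[0,0,-4],[0,0,-5],[0,0,-6]])

```text
t: 6.98
eef_pos: [0.5425, -0.1585, 0.4142]
eef_rot: [0.003, 0.899, 0.437, 0.001]
contact_force: [-0.2, 0.9, 0.5]
gripper_width: 0.0656
```

```bash
python3 - <<'E'
from h import *
go(.5425,-.1515,.33,51.5)
s=manip.snapshot("scene")
print(manip.landmark_of(s,"lever_handle"))
E
```

```text
t 6.97 pos [ 0.5425 -0.1585  0.4142] yaw 51.85 tilt 0.33 F [-0.2  0.9  0.5] w 0.0656
 slide [ 0.18 -0.16  2.81]  dr [0.04 0.   0.04]
[{'at': [0.5438, 0.2617, 0.1529], 'p': 0.62}]
```

jog_arm(grip=[1,1,1,1,1], slide=[[0,0,1],[0,0,2.5],[0,0,2.5],[0,0,2.5],[0,0,2.5]], dr=[[0,0,0],[0,0,0],[0,0,0],[0,0,0],[0,0,0]])

```text
t: 7.7
eef_pos: [0.5426, -0.1529, 0.3408]
eef_rot: [0.001, 0.899, 0.438, 0.002]
contact_force: [0.9, -0.3, 0.2]
gripper_width: 0.0928
```

```bash
python3 - <<'E'
from h import *
go(.5425,-.1515,.262,51.5)
E
```

```text
t 7.7 pos [ 0.5426 -0.1529  0.3408] yaw 51.93 tilt 0.26 F [ 0.9 -0.3  0.2] w 0.0928
 slide [ 0.03 -0.04  2.63]  dr [ 0.03 -0.01  0.05]
```

jog_arm(grip=[1,1,1,1,-1,-1,-1,-1,-1,-1,-1], grip_force=45, slide=[[0,0,1.3],[0,0,2.2],[0,0,2.6],[0,0,2.6],[0,0,2.6],[0,0,2.6],[0,0,2.6],[0,0,2.6],[0,0,2.6],[0,0,2.6],[0,0,2.6]], dr=[[0,0,0],[0,0,0],[0,0,0],[0,0,0],[0,0,0],[0,0,0],[0,0,0],[0,0,0],[0,0,0],[0,0,0],[0,0,0]])

```text
t: 9.07
eef_pos: [0.5418, -0.1529, 0.2607]
eef_rot: [-0.0, 0.899, 0.438, -0.0]
contact_force: [-0.2, 0.4, -0.1]
gripper_width: 0.0274
```

```bash
python3 - <<'E'
from h import *
go(.5425,-.1515,.45,52)
E
```

```text
t 9.07 pos [ 0.5418 -0.1529  0.2607] yaw 51.93 tilt 0.01 F [-0.2  0.4 -0.1] w 0.0274
 slide [ 0.05 -0.01 -6.31]  dr [-0.   -0.   -0.01]
```

jog_arm(grip=[-1,-1,-1,-1,-1,-1,-1,-1,-1,-1], slide=[[0,0,0],[0,0,0],[0,0,0],[0,0,0],[0,0,-0.5],[0,0,-1.5],[0,0,-3],[0,0,-4.5],[0,0,-5],[0,0,-5]], dr=[[0,0,0],[0,0,0],[0,0,0],[0,0,0],[0,0,0],[0,0,0],[0,0,0],[0,0,0],[0,0,0],[0,0,0]])

```text
t: 10.32
eef_pos: [0.5415, -0.1529, 0.4111]
eef_rot: [0.0, 0.899, 0.438, 0.0]
contact_force: [-0.1, 0.0, -3.0]
gripper_width: 0.0239
```

```bash
python3 - <<'E'
from h import *
go(.58,.1453,.40,92)
E
```

```text
t 10.32 pos [ 0.5415 -0.1529  0.4111] yaw 51.92 tilt 0.05 F [-0.1  0.  -3. ] w 0.0239
 slide [ 8.62 -5.12  0.37]  dr [ 0.01  0.   -5.01]
```

jog_arm(grip=[-1,-1,-1,-1,-1,-1,-1,-1,-1], slide=[[1.5,-0.9,0],[3.1,-1.8,0],[4.6,-2.7,0.2],[6.1,-3.6,0.4],[7.4,-4.4,0.4],[8.3,-5,0.4],[8.6,-5.1,0.4],[8.6,-5.1,0.4],[8.6,-5.1,0.4]], dr=[[0,0,-0.5],[0,0,-1.3],[0,0,-2.1],[0,0,-2.9],[0,0,-3.7],[0,0,-4.5],[0,0,-5],[0,0,-5],[0,0,-5]])

```text
t: 11.45
eef_pos: [0.5803, 0.1432, 0.3972]
eef_rot: [-0.0, 0.696, 0.718, -0.002]
contact_force: [0.4, -0.3, -3.8]
gripper_width: 0.0239
```

```bash
python3 - <<'E'
from h import *
np.set_printoptions(precision=4,suppress=True)
go(.58,.1453,.36,92)
s=manip.snapshot("scene");save(s,"m",(220,60,400,240),3.3)
for t in ("shaft","shaft_collar","shaft_head","hub_face"):print(t,[(np.array(d["at"]).round(4),round(d["p"],2)) for d in manip.landmark_of(s,t)[:2]])
P=cloud(s);m=manip.cut_out(s,"shaft")
for k in m[:2]:
  q=P[k["mask"]];print(len(q),q.mean(0),q.min(0),q.max(0))
  if q[:,1].mean()>.1:
    for a in np.arange(.13,.27,.008):
      w=q[(q[:,2]>a)&(q[:,2]<a+.008)]
      if len(w)>4: print(round(a,3),len(w),w.min(0)[:2],w.max(0)[:2])
E
```

```text
t 11.45 pos [0.5803 0.1432 0.3972] yaw 91.79 tilt 0.2 F [ 0.4 -0.3 -3.8] w 0.0239
 slide [ 0.07 -0.    1.24]  dr [-0.02  0.01 -0.03]
shaft [(array([0.582 , 0.1439, 0.1446]), 0.95), (array([ 0.5104, -0.0233, -0.0026]), 0.94)]
shaft_collar [(array([0.5779, 0.148 , 0.1994]), 0.95), (array([ 0.5132, -0.021 ,  0.0575]), 0.56)]
shaft_head [(array([0.5782, 0.1452, 0.2337]), 0.58), (array([ 0.509 , -0.0242,  0.0855]), 0.57)]
hub_face [(array([0.5757, 0.1432, 0.086 ]), 0.61)]
416 [0.5839 0.1363 0.2047] [0.4993 0.1218 0.0278] [0.6104 0.2539 0.2526]
0.146 9 [0.5762 0.1337] [0.5872 0.1448]
0.154 21 [0.5767 0.1332] [0.5933 0.1438]
0.162 27 [0.5759 0.1329] [0.5946 0.1458]
0.17 30 [0.5764 0.1333] [0.5944 0.1445]
0.178 27 [0.5771 0.133 ] [0.5945 0.1455]
0.186 18 [0.5801 0.1335] [0.5946 0.1461]
0.194 5 [0.5881 0.1275] [0.6051 0.1409]
0.202 102 [0.5646 0.1218] [0.6104 0.1475]
0.21 27 [0.5686 0.1308] [0.5914 0.1351]
0.218 27 [0.5676 0.1304] [0.5903 0.1357]
0.226 28 [0.5695 0.1306] [0.5914 0.1346]
0.234 30 [0.5692 0.1298] [0.5904 0.1344]
0.242 33 [0.5705 0.1294] [0.5909 0.1404]
0.25 27 [0.5708 0.1307] [0.5893 0.1418]
459 [ 0.5167 -0.0281  0.0742] [ 0.433  -0.2943 -0.002 ] [0.9894 0.0186 0.8567]
```

View pics/m.png

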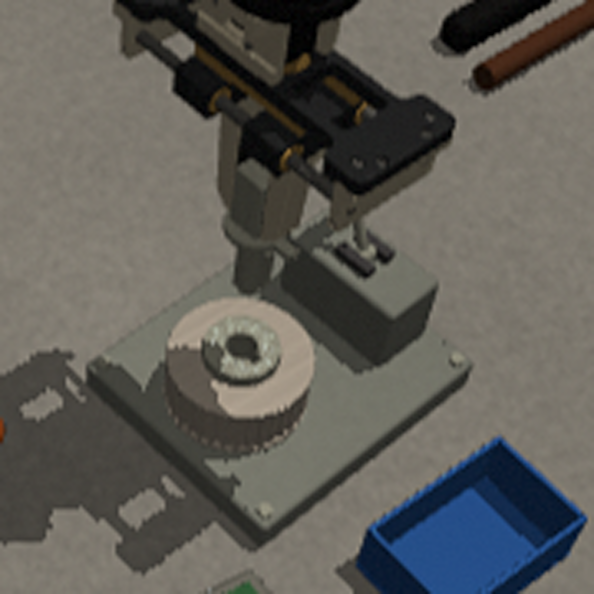

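jog_arm(grip=[-1,-1,-1,-1,-1,-1,-1], grip_force=60, slide=[[0.07,0,0.7],[0.07,0,1.4],[0.07,0,1.9],[0.07,0,2.1],[0.07,0,2.2],[0.07,0,2.3],[0.07,0,2.3]], dr=[[0,0,0],[0,0,0],[0,0,0],[0,0,0],[0,0,0],[0,0,0],[0,0,0]])

```text
t: 12.62
eef_pos: [0.5805, 0.1461, 0.3301]
eef_rot: [0.001, 0.695, 0.719, -0.0]
contact_force: [-0.2, -1.5, -2.2]
gripper_width: 0.0236
```

```bash
python3 - <<'E'
from h import *
go(.58,.1453,.30,92);print(manip.sense()["moment"])
E
```

```text
t 12.62 pos [0.5805 0.1461 0.3301] yaw 91.9 tilt 0.06 F [-0.2 -1.5 -2.2] w 0.0236
 slide [-0.03 -0.02  1.  ]  dr [ 0.01  0.01 -0.01]
[-0.3375372   0.00249657 -0.02135715]
```

jog_arm(grip=[-1,-1,-1,-1,-1], slide=[[-0.03,0,0.1],[-0.03,0,0.2],[-0.03,0,0.3],[-0.03,0,0.4],[-0.03,0,0.4]], dr=[[0,0,0],[0,0,0],[0,0,0],[0,0,0],[0,0,0]])

```text
t: 13.25
eef_pos: [0.5805, 0.1452, 0.3172]
eef_rot: [0.0, 0.695, 0.719, -0.0]
contact_force: [0.2, -1.8, -3.9]
gripper_width: 0.024
```

```bash
python3 - <<'E'
from h import *
go(.58,.1453,.30,92);print(manip.sense()["moment"])
E
```

```text
t 13.25 pos [0.5805 0.1452 0.3172] yaw 91.9 tilt 0.05 F [ 0.2 -1.8 -3.9] w 0.024
 slide [ 0.   -0.01  0.57]  dr [-0.    0.01 -0.01]
[-0.58761308 -0.205153   -0.02681799]
```

jog_arm(grip=[-1,-1,-1,-1,-1], slide=[[-0.02,0,0.15],[-0.02,0,0.3],[-0.02,0,0.4],[-0.02,0,0.5],[-0.02,0,0.5]], dr=[[0,0,0],[0,0,0],[0,0,0],[0,0,0],[0,0,0]])

```text
t: 13.88
eef_pos: [0.5803, 0.145, 0.3023]
eef_rot: [-0.0, 0.695, 0.719, -0.0]
contact_force: [0.2, -2.0, -4.8]
gripper_width: 0.0236
```

```bash
python3 - <<'E'
from h import *
go(.58,.1453,.2817,92);print(manip.sense()["moment"])
E
```

```text
t 13.88 pos [0.5803 0.145  0.3023] yaw 91.92 tilt 0.03 F [ 0.2 -2.  -4.8] w 0.0236
 slide [ 0.01 -0.01  0.69]  dr [-0.    0.   -0.01]
[-0.64049636 -0.14810772 -0.00086216]
```

jog_arm(grip=[-1,-1,-1,-1,-1,-1], slide=[[0,0,0.2],[0,0,0.35],[0,0,0.5],[0,0,0.6],[0,0,0.7],[0,0,0.7]], dr=[[0,0,0],[0,0,0],[0,0,0],[0,0,0],[0,0,0],[0,0,0]])

```text
t: 14.62
eef_pos: [0.5804, 0.1451, 0.2833]
eef_rot: [0.0, 0.695, 0.719, 0.0]
contact_force: [-2.3, -4.7, 8.0]
gripper_width: 0.0239
```

```bash
python3 - <<'E'
from h import *
go(.58,.1453,.2817,92);print(manip.sense()["moment"])
E
```

```text
t 14.62 pos [0.5804 0.1451 0.2833] yaw 91.9 tilt 0.05 F [-2.3 -4.7  8. ] w 0.0239
 slide [ 0.01 -0.01  0.05]  dr [ 0.01  0.   -0.01]
[-1.01920271  0.58383896 -0.06019048]
```

jog_arm(grip=[-1,-1,-1,-1], slide=[[0,0,0.1],[0,0,0.2],[0,0,0.2],[0,0,0.2]], dr=[[0,0,0],[0,0,0],[0,0,0],[0,0,0]])

```text
t: 15.12
eef_pos: [0.5802, 0.1453, 0.2817]
eef_rot: [0.001, 0.695, 0.719, 0.0]
contact_force: [-8.8, -6.5, 29.6]
gripper_width: 0.0237
```

```bash
python3 - <<'E'
from h import *
np.set_printoptions(precision=4,suppress=True)
go(.58,.1453,.2817,92);print(manip.sense()["moment"])
s=manip.snapshot("scene");save(s,"n",(220,60,400,240),3.3)
for t in ("shaft_collar","shaft_head","lever_handle"):print(t,[(np.array(d["at"]).round(4),round(d["p"],2)) for d in manip.landmark_of(s,t)[:2]])
P=cloud(s);q=P[(np.hypot(P[...,0]-.58,P[...,1]-.1453)<.035)];q=q[(q[:,2]>.07)&(q[:,2]<.12)]
print(np.histogram(q[:,2],np.arange(.07,.12,.002)))
E
```

```text
t 15.12 pos [0.5802 0.1453 0.2817] yaw 91.87 tilt 0.15 F [-8.8 -6.5 29.6] w 0.0237
 slide [ 0.   -0.01 -0.  ]  dr [ 0.01  0.01 -0.02]
[-1.561   2.3344  0.0342]
shaft_collar [(array([0.5766, 0.1493, 0.0859]), 0.6), (array([ 0.5108, -0.0205,  0.0557]), 0.56)]
shaft_head [(array([ 0.5104, -0.0248,  0.0855]), 0.71), (array([0.5747, 0.1447, 0.1159]), 0.54)]
lever_handle [(array([0.5423, 0.2592, 0.1535]), 0.47)]
(array([  0,  28, 116,  63,  16,  14,  19,  64,  32,  20,  35,  19,  11,
        12,   5,  10,   9,  13,  10,  13,  15,  13,  18,   8]), array([0.07 , 0.072, 0.074, 0.076, 0.078, 0.08 , 0.082, 0.084, 0.086,
       0.088, 0.09 , 0.092, 0.094, 0.096, 0.098, 0.1  , 0.102, 0.104,
       0.106, 0.108, 0.11 , 0.112, 0.114, 0.116, 0.118]))
```

View pics/n.png

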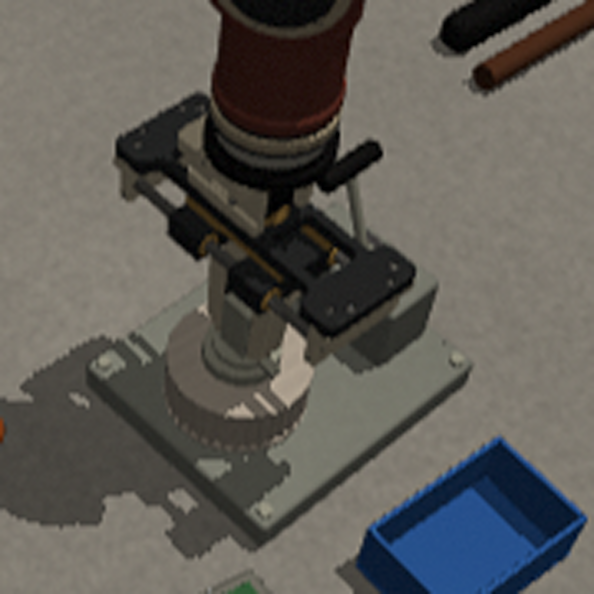

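jog_arm(grip=[-1,-1,-1,-1,-1,-1], slide=[[0,0,-0.03],[0,0,-0.05],[0,0,-0.05],[0,0,-0.05],[0,0,-0.05],[0,0,-0.05]], dr=[[0,0,0],[0,0,0],[0,0,0],[0,0,0],[0,0,0],[0,0,0]])

```text
t: 16.08
eef_pos: [0.5803, 0.1452, 0.2817]
eef_rot: [0.001, 0.695, 0.719, 0.0]
contact_force: [-6.8, -6.0, 22.7]
gripper_width: 0.0237
```

```bash
python3 - <<'E'
from h import *
go(.58,.1453,.2817,92)
s=manip.sense()
if s["contact_force"][2]>14 and s["eef_pos"][2]<.283: print(manip.finish_job())
E
```

```text
t 16.07 pos [0.5803 0.1452 0.2817] yaw 91.88 tilt 0.12 F [-6.8 -6.  22.7] w 0.0237
 slide [ 0.   -0.01 -0.  ]  dr [ 0.01  0.01 -0.01]
the job is handed in; nothing more can be done
None
```

The job is handed in at about 16 s of the 58 s allowed, with the gripper still holding the shaft pressed home in the pulley. No verdict was reported.

- **Reset lever:** I pushed it until the force rose to about 11 N with the handle seen at the stop position (x 0.599 m). I then let it spring back. The camera saw it at rest right after release and again at the end.
- **Shaft:** I gripped the steel shaft by its square head, lifted it clear of the stand and turned it to match the keyway, which I estimated from the camera at about 2°. The key went in without any searching.
- **Final state:** The tool height stopped at 0.2817 m, exactly the computed seat height. The upward force jumped from 8 N to 30 N as the collar met the hub, and I eased it to 23 N before handing in. Tool tilt was 0.12°, the finger opening was 23.7 mm on the 24 mm head, and the axis was within about 1 mm of the measured bore centre.

**Remaining disagreements:**
- The network placed the collar about 4–5 mm to one side of the bore axis. I put this down to its own error, since the shaft had slid straight into the bore.
- A side force of about 9 N was still present at the end.
- I did not measure the bystanders again. The gripper stayed well clear of them, and the blue bin looked unmoved in the last picture.

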